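Rock a specimen block out of its sprung seat

TASK

The blue specimen block is held tight in the heavy grey seat by a sprung ball at each of its two narrow sides. Take the block by its upper part and rock it well over from side to side, along its wider dimension, so that one side of its foot springs free first and then the other; pulling it straight up would only lift the seat. Finish still holding the block upright and still, straight above its pocket with its foot about 2 cm clear of the top of the seat, without lifting or dragging the seat and without disturbing the vial, the bottle or the can nearby.

Things in the scene. Friction and masses are not known exactly. Their poses are not given: they have to be found in the camera images.
- block_center (a point): centre of the blue specimen block (0.2-0.4 kg), 52.5 mm above its underside: an upright bar 24 mm thick along its x, 40 mm wide along its y, 105 mm tall, a brass stub (20 mm across, 6 mm high) on top. Dark grip pads on the two wide faces (+x, -x), 64 to 100 mm above the underside. At the foot a round lip sticks out 5 mm from each narrow side (+y, -y). At the start it stands fully home
- seat: loose grey steel seat, 110 mm along its x, 190 mm along its y, 40 mm high, 4.2 kg, lying on the worktop by its weight; origin at the centre of its underside. A pocket 27 mm along x, 52 mm along y, 20 mm deep lies in the middle of its top; the block stands on the pocket floor (20 mm above the origin), its axes parallel to the seat's
- pocket_mouth (a point): centre of the pocket's mouth, 40 mm above the worktop; axes as the seat's. A sprung ball (10 mm across) sticks out 4 mm from the middle of both end walls (+y, -y) of the pocket, its centre 11 mm below the mouth, just above the block's foot lip. To lift one lip past its ball takes about 30 N at that lip; both at once, straight up, take more than the seat weighs
- foot_mid (a point): centre of the underside of the block's foot; axes as the block's. Leaning the block 0.3 rad over one foot lip lifts the other lip well past its ball (6 mm up), which snaps under it and props it about 12 mm above the pocket floor; leaning back over the propped lip to upright, with a slight upward pull, then frees the other side
- foot_a (a point): middle of the foot lip (radius 2.5 mm) on the block's +y side, 22.5 mm from its middle plane and 2.5 mm above its underside
- foot_b (a point): middle of the foot lip (radius 2.5 mm) on the block's -y side, 22.5 mm from its middle plane and 2.5 mm above its underside
- vial: bystander: glass vial with white cap, 22 mm diameter, 48 mm tall; origin at the centre of its underside
- bottle: bystander: amber dropper bottle with black teat, 30 mm diameter, 74 mm tall; origin at the centre of its underside
- can: bystander: black screw canister with grey-blue cap, 40 mm diameter, 51 mm tall; origin at the centre of its underside
Mind the look-alikes: they are no part of the job. Leave any orange look-alike of the seat alone.

How it is judged (in metres and radians):
On the way:
1. the block is rocked so that one side of its foot has sprung up past its ball (lip more than 7 mm up) while the other side is still home (less than 5 mm up) (((z of foot_a in the frame of seat above 0.0295 m and z of foot_b in the frame of seat below 0.0275 m) or (z of foot_b in the frame of seat above 0.0295 m and z of foot_a in the frame of seat below 0.0275 m))), for 0.1 s.
At the end, for the whole second after the job is handed in: the block is held in the fingers, still (under 20 mm/s), upright within 10 degrees, touching the seat nowhere, the underside of its foot 5 to 45 mm above the top of the seat and within 25 mm sideways of the middle of the pocket; the seat stands flat on the worktop (z of foot_mid in the frame of seat between 0.045 and 0.085 m and horizontal distance between foot_mid and pocket_mouth below 0.025 m and angle between block_center's own z axis and vertical below 0.17 rad and contact force between the fingers and block above 1 N and contact force between block and seat below 0.1 N and linear speed of block below 0.02 m/s and height (world z) of seat below 0.005 m and angle between seat's own z axis and vertical below 0.05 rad); the arm keeps its last pose, push and grip.
It fails at once if the seat is lifted (more than 8 mm), tipped (more than 6 degrees) or dragged (more than 40 mm) (height (world z) of seat above 0.008 m or angle between seat's own z axis and vertical above 0.1 rad or distance of seat from where it was at the start of the episode above 0.04 m).
It fails at once if the white-capped vial is pushed more than 30 mm or tipped over (distance of vial from where it was at the start of the episode above 0.03 m or angle between vial's own z axis and vertical above 0.5 rad).
It fails at once if the dropper bottle is pushed more than 30 mm or tipped over (distance of bottle from where it was at the start of the episode above 0.03 m or angle between bottle's own z axis and vertical above 0.5 rad).
It fails at once if the objective can is pushed more than 30 mm or tipped over (distance of can from where it was at the start of the episode above 0.03 m or angle between can's own z axis and vertical above 0.5 rad).
It also fails if it takes over 38 s, if anything falls off the work surface, if the arm or the gripper's body presses on something with over 40 N, if the wrist force passes 120 N, or if a joint passes its speed limit or range.

ROBOT

A 6-joint arm with a two-finger parallel gripper is mounted at the origin on a cart in front of the work surface, level with it; the furniture and walls round the work are solid. World frame = base frame: x ahead of the robot, y to its left, z up, the work surface at z = 0. Lengths are in m, angles in degrees, forces in N, time in s.
With the tool pointing down it reaches from about 0.25 to 0.725 m from the base axis. Payload 9.7 kg.
Tool frame: the origin (TCP) lies midway between the tips of the shut fingers; the grasp point (between the pads) lies 19 mm behind it; z points along the fingers, y is the line along which they close (so a half turn about z gives the same grasp; the last joint's range is limited). The gripper opens to 85 mm and grips with 20 to 120 N. Pads are 22 mm wide; open, the fingers measure 114 mm over their backs; the gripper's body (76 mm by 85 mm) begins 54 mm behind the grasp point. The pads swing forward as they close: fully open they stand 13 mm farther back than shut.
Start: joints at [75.172, 4.979, 10.078, 95.1, 0, 90], TCP at [0.141, 0.532, 0.231] pointing down, gripper open.
Joint ranges: [-179.16, 179.16], [-48.56, 103.87], [-65.8, 70.77], [-126.05, 130.52], [-82.76, 87.17], [-180, 180]. Speed limits (degrees/s): [127.2, 127.2, 147.25, 180, 180, 180].

INTERFACE

Orientations are given as [roll, pitch, yaw] about the fixed x, y, z axes, in that order (R = Rz(yaw) Ry(pitch) Rx(roll)).
In Python, from workcell import bot gives the robot as it stands. The module is installed in compiled form; this text tells all that it offers.
- The arm moves only by the tool send_rows, never from a script. Its argument "moves" is one flat list of numbers, 7 for each row, row after row: the shift along the world's x, y, z normalised to -1 to 1, where 1 is 0.025 m, then the turn, a rotation vector about the world's x, y, z normalised to -1 to 1, where 1 is 0.15 rad, then the closure, from -1 (fully open) to 1 (shut), so that 0 is half open. A call has 1 to 8 rows; each row shifts and turns the commanded pose from where the row before left it; what a row does not reach is not made up. A row lasts 1/8 s, in which the tool goes at most 62.5 mm and 10.7 degrees, less where a joint would pass 70% of its speed; a pose out of reach is approached as far as the arm can. A call with a number of a shift or a turn outside -1 to 1 is refused whole. A call with a gripper value outside its range is refused whole. The fingers move at their own pace and stop on an object; "squeeze" is the grip in N (left out, the last holds). Time passes only in rows, so rows that do not move let the fingers close. It gives the time, the measured TCP pose, the force, the opening and the grip force at its end, in the units of the state.
- bot.get_obs(): the state, without advancing time (a new reading comes with each control period).
- bot.camera(name): name is "scene" or "top" or "wrist"; returns a dict with "color" (480x640x3 uint8, red, green, blue), "camera_matrix" (3x3 intrinsics, pixels), "R" (3x3) and "t" (3): a world point X has camera coordinates R X + t. Camera axes: x right, y down, z forward; pixel columns grow to the right and rows downward; lengths in m; the calibration is good to about 2 mm. A picture is of the moment at which its call begins. There is no depth.
- bot.job_done(): hands the job in; it is judged then, once.
Trained networks look in the newest picture that a camera, given by its name, has taken for a name from the list of things; names that differ only in an ending like _2 or _b are one class to them, and where a whole thing is asked for, a point or a joint stands for the part that bears it (a point fixed in the world has none). Each returns a list of dicts, best first, with "p" (0 to 1); they miss things now and then, are a little off and sometimes report something else, mostly with a low value. They report only what shows in the picture. A call takes as long as a camera call. They do not tell look-alikes from the thing itself.
- bot.boxes_of(camera, query): "extent" ([left, top, right, bottom] in pixels, round what is visible of it).
- bot.trace(camera, query): "region" (480x640 bool, what is visible of it) and "extent" ([left, top, right, bottom] in pixels, round what is visible of it).
- bot.landmark_of(camera, query): "pixel" ([column, row] in pixels: a listed point, or the origin of a listed thing).
The state is a dict: "time": time; "q": joint angles; "qd": joint speeds; "joint_efforts": joint torques, N m; "ee_pos": TCP position; "tcp_rot": TCP orientation; "wrist_force": force on the tool from outside, world axes, zero at the start; "torque": the same for the moment, N m; "opening": finger opening in m; "grasp_force": force on a finger pad.
Only numpy, scipy, OpenCV 4.12 (cv2) and the standard library are available. Lean on these libraries where they do the work, as an engineer would, in place of code of your own. Each camera call takes 0.05 s, during which the arm holds its last target. There are 200 camera calls.

## Working session

There is one attempt and no reset: what is moved stays moved. The work goes in short steps, Python scripts to look and compute and a tool call to move; the robot and the scene stay as the last step left them, time stands still between calls to the robot, and variables do not carry over. Pictures are saved under pics/ and viewed, at most 10 in all, crops included, and the job is handed in when it is done.

Besides the shell and the picture viewer there is one more tool, called in YAML: its name, and indented under it one key for each argument. send_rows: Moves the arm, as the interface text tells. Its arguments: {"type":"object","properties":{"moves":{"type":"array"},"squeeze":{"type":"number"}},"required":["moves"]}

```bash
mkdir -p pics; cat > h.py <<'E'
import numpy as np, cv2
from workcell import bot
def ray(c,px):
    K,R,t=map(np.array,(c["camera_matrix"],c["R"],c["t"]))
    d=R.T@np.linalg.solve(K,[px[0],px[1],1]); return -R.T@t.ravel(), d
def atz(c,px,z):
    o,d=ray(c,px); return o+d*(z-o[2])/d[2]
E
python3 - <<'E'
from h import *
ims=[]
for n in("scene","top"):
    c=bot.camera(n); ims.append(c["color"][:,:,::-1])
    print(n,np.round(ray(c,(320,240))[0],3))
    for q in("block_center","pocket_mouth","seat","vial","bottle","can"):
        z={"block_center":.0725,"pocket_mouth":.04}.get(q,0)
        for r in bot.landmark_of(n,q)[:3]: print(q,round(r["p"],2),np.round(r["pixel"]),np.round(atz(c,r["pixel"],z),3))
    cv2.imwrite(f"pics/{n}.png",ims[-1])
print(bot.get_obs())
E
```

```text
scene [0.251 0.577 0.679]
block_center 0.6 [364. 250.] [0.49  0.078 0.073]
block_center 0.57 [357. 279.] [0.467 0.143 0.073]
pocket_mouth 0.67 [364. 268.] [0.482 0.09  0.04 ]
seat 0.95 [299. 184.] [ 0.752 -0.076  0.   ]
seat 0.68 [361. 279.] [ 0.486  0.086 -0.   ]
vial 0.65 [291. 278.] [0.599 0.161 0.   ]
vial 0.33 [376. 221.] [ 0.541 -0.071  0.   ]
bottle 0.84 [322. 233.] [0.617 0.027 0.   ]
can 0.82 [377. 225.] [ 0.532 -0.06   0.   ]
top [0.519 0.08  0.908]
block_center 0.9 [317. 294.] [0.479 0.088 0.073]
pocket_mouth 0.83 [400. 164.] [ 0.74  -0.077  0.04 ]
pocket_mouth 0.62 [317. 291.] [0.485 0.089 0.04 ]
seat 0.64 [399. 167.] [ 0.745 -0.082  0.   ]
seat 0.63 [316. 291.] [0.482 0.091 0.   ]
seat 0.55 [322. 291.] [0.482 0.079 0.   ]
vial 0.69 [286. 231.] [0.606 0.155 0.   ]
bottle 0.73 [346. 229.] [0.612 0.029 0.   ]
can 0.68 [394. 263.] [ 0.542 -0.07   0.   ]
{'time': 0.7, 'q': array([7.51705893e+01, 4.97622278e+00, 1.00784821e+01, 9.50985136e+01,
       3.23169806e-03, 9.00000774e+01]), 'qd': array([-0.06681659,  0.01232981,  0.06964002,  0.00209815, -0.00014462,
        0.03018788]), 'joint_efforts': array([-1.16030456e-03, -5.19957268e+01,  4.64791417e+01,  9.62889681e-04,
        6.35488641e-05,  1.16137841e-06]), 'ee_pos': array([0.14075315, 0.53168701, 0.23131225]), 'tcp_rot': array([ 1.79996254e+02, -3.23170312e-03,  1.65170512e+02]), 'wrist_force': array([ 0.24030182, -0.21091778, -0.6708815 ]), 'torque': array([ 0.0178617 , -0.06156405,  0.01285104]), 'grasp_force': 0.0, 'opening': 0.08531119306390315}
```

View pics/top.png

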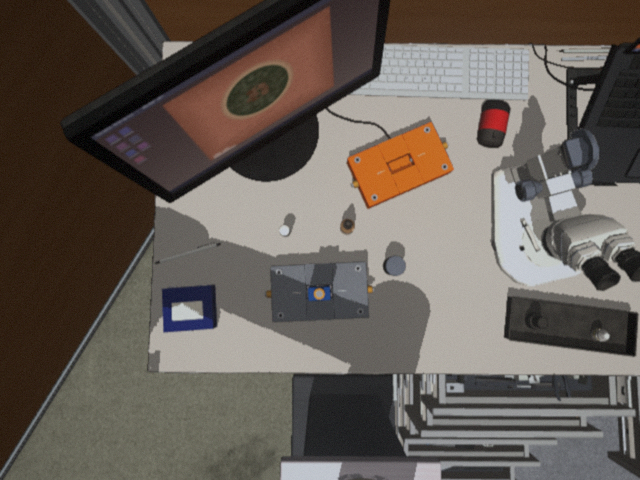

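View pics/scene.png

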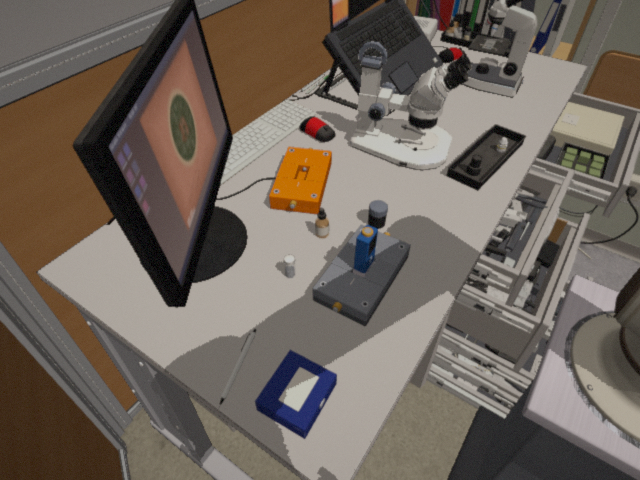

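The top view shows two seats: the grey one at (319,292) holding the blue block, and an empty orange one at (400,165), which is the look-alike. The grey one is meant. The vial is at (285,231), the bottle at (347,227) and the can at (395,265). Next I measure the yaw and confirm in a crop.

```bash
python3 - <<'E'
from h import *
c=bot.camera("top"); im=c["color"]
hsv=cv2.cvtColor(im,cv2.COLOR_RGB2HSV)
for r in bot.trace("top","seat")[:3]:
    m=r["region"].astype(np.uint8); cs,_=cv2.findContours(m,0,2); k=max(cs,key=cv2.contourArea)
    b=cv2.boxPoints(cv2.minAreaRect(cv2.convexHull(k)))
    print("seat",r["p"],r["extent"],[np.round(atz(c,p,.04)[:2],4).tolist() for p in b])
    # robust edge: contour points on ground
    P=np.array([atz(c,p,.04)[:2] for p in k[:,0]]).astype(np.float32)
    print(cv2.minAreaRect(P))
# screws: dark-ringed spots; stub
for r in bot.trace("top","block_center")[:2]:
    print("blk",r["p"],r["extent"])
v=im[240:345,250:400]
h,s,V=[hsv[...,i] for i in range(3)]
m=np.zeros(h.shape,bool); m[280:306,305:335]=True
tan=m&(h<25)&(s>60)&(V>90)
y,x=np.nonzero(tan); print("stub",len(x),x.mean(),y.mean(),atz(c,(x.mean(),y.mean()),.131))
blue=m&(h>95)&(h<130)&(s>120)&(V>60)
y,x=np.nonzero(blue);print("blue",len(x),x.min(),x.max(),y.min(),y.max())
cv2.imwrite("pics/crop.png",cv2.resize(v[:,:,::-1],None,fx=5,fy=5,interpolation=cv2.INTER_CUBIC))
E
```

```text
seat 0.96 [346.9, 119.3, 453.6, 207.1] [[0.7487, 0.0423], [0.8373, -0.1534], [0.7309, -0.1965], [0.6445, -0.0025]]
((0.7402617931365967, -0.0775204747915268), (0.11394481360912323, 0.21350052952766418), 24.027202606201172)
seat 0.58 [262.6, 260.7, 373.4, 323.7] [[0.5339, 0.1945], [0.5462, -0.0192], [0.4341, -0.0245], [0.4223, 0.1865]]
((0.48407670855522156, 0.08428064733743668), (0.11195783317089081, 0.21267451345920563), 3.222278594970703)
blk 0.63 [307.5, 282.5, 333.6, 302.6]
stub 74 318.94594594594594 293.27027027027026 [0.48422753 0.08406803 0.131     ]
blue 165 308 330 286 300
```

View pics/crop.png

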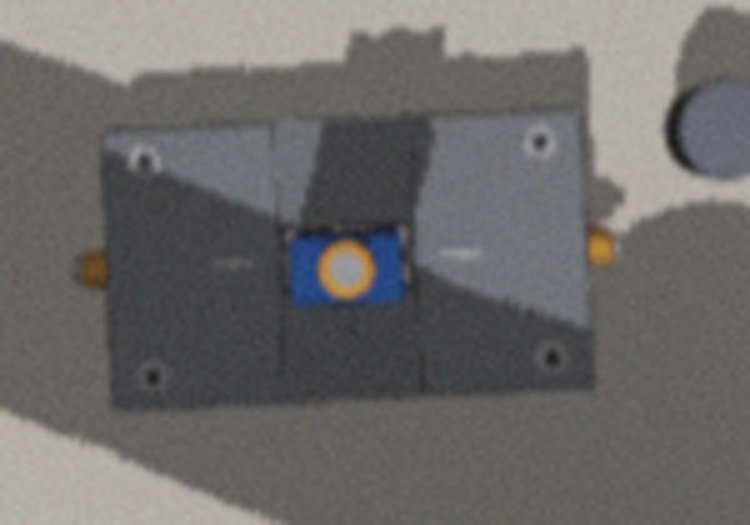

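It is the grey seat: centre near (0.484, 0.084), yaw about +2.7°, with its long side along y. Moving above it now.

send_rows:
  moves: [0.76, -1, 0, 0, 0, -0.47, -1, 0.76, -1, 0, 0, 0, -0.47, -1, 0.76, -1, 0, 0, 0, -0.47, -1, 0.76, -1, 0, 0, 0, -0.47, -1, 0.76, -1, 0, 0, 0, -0.47, -1, 0.76, -1, 0, 0, 0, -0.47, -1, 0.76, -1, 0, 0, 0, -0.47, -1, 0.76, -1, 0, 0, 0, -0.47, -1]

```text
time: 1.85
ee_pos: [0.2933, 0.3308, 0.2314]
tcp_rot: [180.0, -0.0, 132.7]
wrist_force: [0.1, 0.2, -0.3]
opening: 0.0852
grasp_force: 0.0
```

send_rows:
  moves: [0.76, -1, 0, 0, 0, -0.47, -1, 0.76, -1, 0, 0, 0, -0.47, -1, 0.76, -1, 0, 0, 0, -0.47, -1, 0.76, -1, 0, 0, 0, -0.47, -1, 0.76, -1, 0, 0, 0, -0.47, -1, 0.76, -1, 0, 0, 0, -0.47, -1, 0.76, -1, 0, 0, 0, -0.47, -1, 0.76, -1, 0, 0, 0, -0.47, -1]

```text
time: 2.85
ee_pos: [0.4453, 0.1308, 0.2314]
tcp_rot: [180.0, -0.0, 100.4]
wrist_force: [0.4, 0.7, -0.0]
opening: 0.0852
grasp_force: 0.0
```

send_rows:
  moves: [0.76, -0.9, 0, 0, 0, -0.47, -1, 0.76, -1, 0, 0, 0, -0.47, -1, 0, 0, 0, 0, 0, 0, -1]

```text
time: 3.22
ee_pos: [0.4834, 0.083, 0.2309]
tcp_rot: [-180.0, 0.0, 92.3]
wrist_force: [0.2, 0.8, -0.6]
opening: 0.0853
grasp_force: 0.0
```

```bash
python3 - <<'E'
from h import *
c=bot.camera("wrist"); im=c["color"]
cv2.imwrite("pics/w.png",im[:,:,::-1])
for q,z in(("block_center",.0725),("pocket_mouth",.04),("foot_mid",.02)):
    for r in bot.landmark_of("wrist",q)[:2]: print(q,r["p"],np.round(r["pixel"]),np.round(atz(c,r["pixel"],z),4))
print(np.round(ray(c,(0,0))[0],3))
E
```

```text
pocket_mouth 0.73 [328. 210.] [0.4852 0.0832 0.04  ]
pocket_mouth 0.62 [540. 352.] [ 0.7425 -0.0789  0.04  ]
foot_mid 0.94 [326. 205.] [0.4826 0.0831 0.02  ]
foot_mid 0.7 [362. 315.] [ 0.5318 -0.0502  0.02  ]
[0.48  0.165 0.373]
```

View pics/w.png

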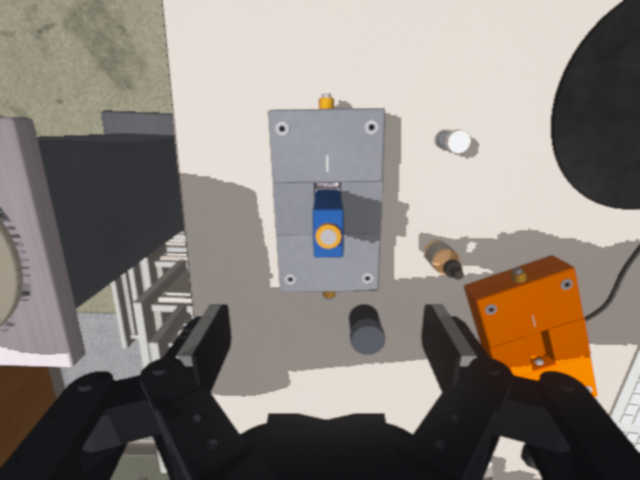

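The wrist view agrees: stub at (328,236), pocket near (0.484, 0.083), and the fingers straddle it along x. Descending and closing.

send_rows:
  moves: [0.02, 0.02, -0.84, 0, 0, 0.04, -1, 0, 0, -0.84, 0, 0, 0, -1, 0, 0, -0.84, 0, 0, 0, -1, 0, 0, -0.84, 0, 0, 0, -1, 0, 0, -0.84, 0, 0, 0, -1, 0, 0, -0.84, 0, 0, 0, -1, 0, 0, -0.84, 0, 0, 0, -1, 0, 0, 0, 0, 0, 0, -1]

```text
time: 4.42
ee_pos: [0.482, 0.0852, 0.0832]
tcp_rot: [-179.9, 0.0, 92.9]
wrist_force: [0.2, -0.5, 0.3]
opening: 0.0855
grasp_force: 0.0
```

send_rows:
  moves: [0, 0, 0, 0, 0, 0, 0, 0, 0, 0, 0, 0, 0, 0.2, 0, 0, 0, 0, 0, 0, 0.6, 0, 0, 0, 0, 0, 0, 1, 0, 0, 0, 0, 0, 0, 1, 0, 0, 0, 0, 0, 0, 1, 0, 0, 0, 0, 0, 0, 1]
  squeeze: 90

```text
time: 5.3
ee_pos: [0.4836, 0.0847, 0.0849]
tcp_rot: [179.9, -0.0, 92.8]
wrist_force: [-0.8, 0.2, 4.9]
opening: 0.0231
grasp_force: 88.1
```

send_rows:
  moves: [0.006, -0.125, 0.04, 0.333, 0.016, 0, 1, 0.006, -0.125, 0.04, 0.333, 0.016, 0, 1]

```text
time: 5.55
ee_pos: [0.4838, 0.0781, 0.0865]
tcp_rot: [179.9, -5.7, 92.8]
wrist_force: [0.7, -0.3, -1.8]
opening: 0.0229
grasp_force: 87.9
```

send_rows:
  moves: [0.006, -0.126, 0.03, 0.333, 0.016, 0, 1, 0.006, -0.126, 0.025, 0.333, 0.016, 0, 1]

```text
time: 5.8
ee_pos: [0.4842, 0.0716, 0.088]
tcp_rot: [179.9, -11.5, 92.8]
wrist_force: [-0.5, -1.9, 0.7]
opening: 0.0229
grasp_force: 88.5
```

send_rows:
  moves: [0.006, -0.126, 0.015, 0.333, 0.016, 0, 1, 0.006, -0.13, 0.01, 0.333, 0.016, 0, 1, 0, -0.05, 0, 0.133, 0.006, 0, 1, 0, 0, 0, 0, 0, 0, 1]

```text
time: 6.3
ee_pos: [0.4845, 0.0643, 0.0886]
tcp_rot: [179.9, -18.3, 92.8]
wrist_force: [1.1, 1.5, 5.2]
opening: 0.0229
grasp_force: 88.8
```

```bash
python3 - <<'E'
from h import *
o=bot.get_obs(); print(o["wrist_force"],o["torque"])
a=bot.camera("scene"); b=bot.camera("wrist")
A=cv2.resize(a["color"][200:340,290:430,::-1],(400,400)); B=cv2.resize(b["color"][60:320,200:460,::-1],(400,400))
cv2.imwrite("pics/r.png",np.hstack([A,B]))
E
```

```text
[1.07369929 1.49902031 5.23766166] [ 0.10005568 -0.09962389 -0.04074748]
```

View pics/r.png

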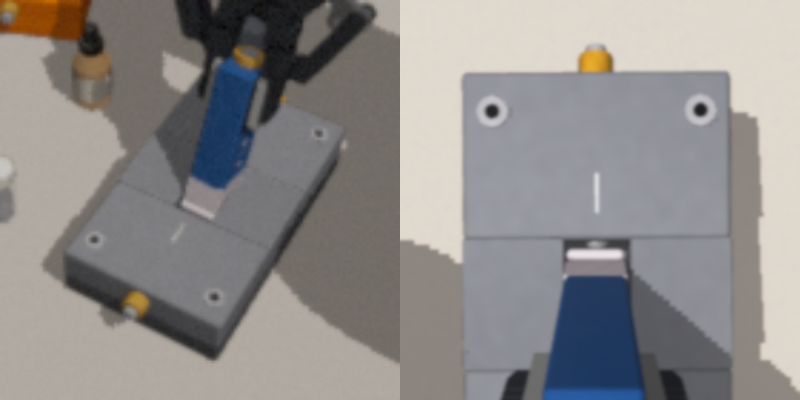

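The +y lip (about (205,205) in the scene half) is sprung up above its ball, and by geometry the -y lip is still home. Leaning back over the propped lip.

send_rows:
  moves: [-0.006, 0.136, 0.063, -0.355, -0.017, 0, 1, -0.006, 0.136, 0.063, -0.355, -0.017, 0, 1, -0.006, 0.136, 0.063, -0.355, -0.017, 0, 1]

```text
time: 6.78
ee_pos: [0.4834, 0.0748, 0.0911]
tcp_rot: [-179.9, -9.0, 92.8]
wrist_force: [2.6, 1.4, -10.0]
opening: 0.0231
grasp_force: 90.3
```

send_rows:
  moves: [-0.006, 0.136, 0.052, -0.355, -0.017, 0, 1, -0.006, 0.136, 0.052, -0.355, -0.017, 0, 1, -0.006, 0.136, 0.052, -0.355, -0.017, 0, 1, 0, 0, 0, 0, 0, 0, 1]

```text
time: 7.28
ee_pos: [0.4831, 0.0853, 0.0967]
tcp_rot: [-180.0, 0.1, 92.9]
wrist_force: [0.1, -3.2, 0.7]
opening: 0.023
grasp_force: 91.6
```

send_rows:
  moves: [0, 0, 0.1, 0, 0, 0, 1, 0, 0, 0.1, 0, 0, 0, 1]

```text
time: 7.52
ee_pos: [0.483, 0.0846, 0.1016]
tcp_rot: [-179.9, -0.0, 92.8]
wrist_force: [0.4, -0.7, -1.5]
opening: 0.023
grasp_force: 91.2
```

The block moves freely with almost no load. Lifting to about 2 cm clear.

send_rows:
  moves: [0, 0, 0.24, 0, 0, 0, 1, 0, 0, 0.24, 0, 0, 0, 1, 0, 0, 0.24, 0, 0, 0, 1, 0, 0, 0.22, 0, 0, 0, 1, 0, 0, 0, 0, 0, 0, 1, 0, 0, 0, 0, 0, 0, 1, 0, 0, 0, 0, 0, 0, 1]

```text
time: 8.4
ee_pos: [0.4831, 0.0849, 0.1252]
tcp_rot: [-180.0, -0.0, 92.8]
wrist_force: [1.0, -0.3, -1.7]
opening: 0.0232
grasp_force: 91.4
```

```bash
python3 - <<'E'
from h import *
o=bot.get_obs(); print(o["wrist_force"],o["grasp_force"])
a=bot.camera("scene"); b=bot.camera("top")
A=cv2.resize(a["color"][190:340,280:430,::-1],(400,400)); B=cv2.resize(b["color"][210:340,250:410,::-1],(400,325)); B=cv2.copyMakeBorder(B,0,75,0,0,0)
cv2.imwrite("pics/e.png",np.hstack([A,B]))
E
```

```text
[ 1.02647188 -0.34330541 -1.68214762] 91.35489106178284
```

View pics/e.png

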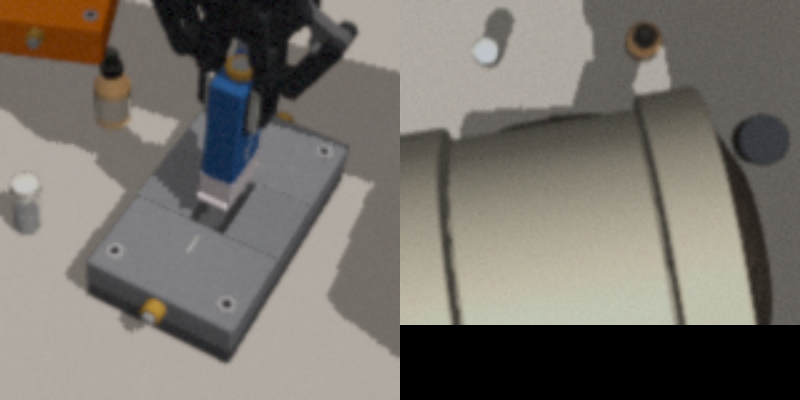

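The block hangs upright above its empty pocket, with the foot at about (215,195) in the scene half. The seat is flat and the vial, bottle and can are undisturbed. Handing in.

```bash
python3 -c "
from workcell import bot
print(bot.job_done())"
```

```text
the job is handed in; nothing more can be done
None
```

The block was rocked free, one side of its foot and then the other, and the job was handed in with it held upright and still, about 2 cm above its pocket. The seat was flat and the vial, bottle and can were undisturbed in the last pictures; no verdict came back.

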